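# Clamp the power module in its test fixture

## Task

Two identical test fixtures stand on the bench and only one has a power module in its nest. On that one, swing the clamp strap over the module by pushing it with the back of a finger until it stops beneath the raised cam, then push the cam lever all the way down to lock it. Do not grip or lift anything, keep the module in its nest, and leave the empty fixture's strap and lever and all the other things on the bench as they are.

Things in the scene. Friction and masses are not known exactly. Their poses are not given: they have to be found in the camera images.
- fixture: test fixture that holds the power module: aluminium plate 140 x 190 x 12 mm (its x, y, z), fixed, yawed up to 20 degrees. Origin: centre of its underside, on the bench; z up, y from latch post to pivot post, x away from the robot when unyawed. Nest of 10 mm high corner blocks in the middle.
- strap (a joint): clamp strap of the loaded fixture about its upright pivot, rad: 0 = home, straight across the module (pointing to the fixture's -y) against its stop; grows as it swings open to the fixture's -x side (1.57: points to -x). Limit 1.9; starts 1.2 to 1.75. From above it closes anticlockwise. Takes about 2 N at 60 mm from the pivot and stays where it is left.
- strap_pivot (a point): on the strap's upright pivot axis (fixture x=0, y=+70 mm), at half the strap's height, 64 mm above the bench. The strap is a steel bar 20 mm wide, its underside 56 and its top 72 mm above the bench; bolt head at the pivot to 78 mm; 70 mm from the pivot a rubber foot underneath, 16 mm across, down to 48.5 mm above the bench.
- strap_end (a point): free end of the strap, on its centre line at half height, 148 mm from the pivot axis.
- lever (a joint): angle of the cam lever of the loaded fixture, rad: 0 = fully raised, 1.0 rad (57 degrees) above level; grows as it is pushed down; 1.0 = fully down, level, against its stop. Starts 0 to 0.2. It takes about 3 to 6 N at the black grip and stays where it is left.
- lever_axle (a point): axis of the cam lever, parallel to the fixture's x, above the strap's home path: fixture x=0, y=-68 mm, 92 mm above the bench. The arm points outward from it to the fixture's -y. It is carried by the latch post, which stands at fixture x=14 to 32, y=-80 to -56 mm and is 104 mm high.
- lever_tip (a point): point on the arm's centre line 85 mm from the axle. The arm is in line with the axle; its black grip covers 35 to 90 mm from the axle, 20 mm wide and 12 mm thick.
- module_center (a point): centre of the power module in the fixture's nest: a perforated aluminium box 100 x 60 x 35 mm (long side along the fixture's x), loose, its top 47 mm above the bench. It must stay in its nest.
- spare_fixture: second fixture of exactly the same make, with nothing in its nest; same origin and axes.
- spare_strap_end (a point): the same on the empty fixture; not to be moved (free end of its strap).
- spare_lever_tip (a point): the same on the empty fixture; not to be moved (lever arm, 85 mm from its axle).
- stray_module_mid (a point): a second, loose power module of the same size, lying on the bench mat, part of the clutter. Point: its middle. Not to be disturbed.
- screwdriver_mid (a point): screwdriver, 170 mm long, lying on the bench between the fixtures. Point: its middle. Not to be disturbed.
- jar_mid (a point): small amber jar, 36 mm across, 42 mm high. Point: its middle. Not to be disturbed.
- flask_mid (a point): white bottle, 48 mm across, 120 mm high. Point: its middle. Not to be disturbed.
- heatsink_mid (a point): finned aluminium heat sink, 70 x 60 x 30 mm. Point: its middle. Not to be disturbed.
- tray_mid (a point): grey divided parts tray, 120 x 90 x 30 mm. Point: its middle. Not to be disturbed.
- brush_mid (a point): brush, 160 mm long, lying flat. Point: its middle. Not to be disturbed.
Mind the look-alikes: they are no part of the job. What is shaped like the part that bears module_center but blue or pink is not meant.

How it is judged:
By the outcome, as a careful person would: the job done as asked, in the order asked, and still so for the second after the job is handed in, with the robot touching nothing.
It also fails if it takes over 48 s, if anything falls off the work surface, if the arm or the gripper's body presses on something with over 40 N, if the wrist force passes 120 N, or if a joint passes its speed limit or range.

## Robot

A 7-joint arm with a two-finger parallel gripper is mounted at the origin on the work surface. World frame = base frame: x ahead of the robot, y to its left, z up, the work surface at z = 0. Lengths are in mm, angles in rad, forces in N, time in s.
With the tool pointing down it reaches from about 425 to 875 mm from the base axis. Payload 8.4 kg.
Tool frame: the origin (TCP) lies midway between the tips of the shut fingers; the grasp point (between the pads) lies r.tcp_to_grasp behind it (r.tcp_to_grasp is the distance from the TCP to the grasp point, in mm); z points along the fingers, y is the line along which they close (so a half turn about z gives the same grasp; the last joint's range is limited). The gripper opens to 87 mm and grips with 3 to 60 N. Pads are 19 mm wide; open, the fingers measure 117 mm over their backs; the gripper's body (75 mm by 190 mm) begins 51 mm behind the grasp point.
Start: joints at [-1.373, 0.333, 0.04, 1.465, -0.013, 1.343, -0.059], TCP at [190.101, 621.55, 222.546] pointing down, gripper open.
Joint ranges: [-2.58, 2.58], [-0.38, 2.09], [-1.3, 1.39], [0.25, 2.4], [-1.5, 4.64], [0.08, 2.09], [-2.65, 2.65]. Speed limits (rad/s): [2.22, 2.22, 2.79, 2.79, 3.14, 3.14, 3.14].

## Interface

Orientations are given as a unit quaternion [x, y, z, w].
In Python, from bench import sensors, grab_frame, order, boxes_of, trace, landmark_of, r gives the robot as it stands.
- The arm moves only by the tool servo_tool, never from a script. Its argument "targets" is a list of rows, each an object with "linear": the shift along the world's x, y, z each as a share of 25 mm, from -1 to 1, a list of three; "rotation": the turn, a rotation vector about the world's x, y, z each as a share of 180 degrees, from -1 to 1, a list of three. In form: [{"linear": [tx, ty, tz], "rotation": [ax, ay, az]}, ...]. A call has 1 to 12 rows; each row shifts and turns the commanded pose from where the row before left it; what a row does not reach is not made up. A row lasts 1/12 s, in which the tool goes at most 41.7 mm and 7.16 degrees, less where a joint would pass 70% of its speed; a pose out of reach is approached as far as the arm can. A call with a number of a shift or a turn outside -1 to 1 is refused whole. A call with a gripper value outside its range is refused whole. "hand" is the opening, from 0 (shut) to 1 (fully open), set as the call begins (left out, the last holds). The fingers move at their own pace and stop on an object; "squeeze" is the grip in N (left out, the last holds). Time passes only in rows, so rows that do not move let the fingers close. It gives the time, the measured TCP pose, the force, the opening and the grip force at its end, in the units of the state.
- sensors.get_state(): the state, without advancing time (a new reading comes with each control period).
- grab_frame(name): name is "side" or "top"; returns a dict with "image" (400x640x3 uint8, blue, green, red), "intrinsics" (3x3 intrinsics, pixels), "eye" and "rotation" of the camera in the world. Camera axes: x right, y up, looking along -z (the intrinsics and any distortion apply to the point x, -y, -z); pixel columns grow to the right and rows downward; lengths in mm; the calibration is good to about 2 mm. A picture is of the moment at which its call begins. There is no depth.
- order.sign_off(): hands the job in; it is judged then, once.
Trained networks look in a picture, given as the dict that the camera call returned (one of the last four; its "shot" number tells which), for a name from the list of things; names that differ only in an ending like _2 or _b are one class to them, and where a whole thing is asked for, a point or a joint stands for the part that bears it (a point fixed in the world has none). Each returns a list of dicts, best first, with "confidence" (0 to 1); they miss things now and then, are a little off and sometimes report something else, mostly with a low value. They report only what shows in the picture. A call takes as long as a camera call. They do not tell look-alikes from the thing itself.
- boxes_of(picture, label): "position" ([x, y, z] in mm, in world coordinates, good to about 4 mm: the middle of the surface that is visible of it).
- trace(picture, label): "mask" (400x640 bool, what is visible of it).
- landmark_of(picture, label): "position" ([x, y, z] in mm, in world coordinates, good to about 4 mm: a listed point, or the origin of a listed thing).
The state is a dict: "t": time; "joint_positions": joint angles; "joint_velocities": joint speeds; "joint_efforts": joint torques, N m; "tool_pos": TCP position; "eef_rot": TCP orientation; "contact_force": force on the tool from outside, world axes, zero at the start; "torque": the same for the moment, N m; "opening": finger opening in mm; "grip_force": force on a finger pad.
Only numpy, scipy, OpenCV 4.12 (cv2) and the standard library are available. Lean on these libraries where they do the work, as an engineer would, in place of code of your own. Each camera call takes 0.05 s, during which the arm holds its last target. There are 200 camera calls.

## Working session

There is one attempt and no reset: what is moved stays moved. The work goes in short steps, Python scripts to look and compute and a tool call to move; the robot and the scene stay as the last step left them, time stands still between calls to the robot, and variables do not carry over. Pictures are saved under pics/ and viewed, at most 10 in all, crops included, and the job is handed in when it is done.

Besides the shell and the picture viewer there is one more tool, called after "Call:" by a JSON object that holds its "method" and its "body". servo_tool: Moves the arm, as the interface text tells. Shift numbers are shares of 25 mm and turn numbers shares of 180 degrees, none past 1 either way. Its arguments: {"type":"object","properties":{"targets":{"type":"array"},"hand":{"type":"number"},"squeeze":{"type":"number"}},"required":["targets"]}

```bash
mkdir -p pics; ls
python3 - <<'E'
from bench import *
import cv2
for n in("top","side"):
    p=grab_frame(n); cv2.imwrite(f"pics/{n}0.png",p["image"])
    print(n,p["eye"].round() if hasattr(p["eye"],"round") else p["eye"])
    for l in["fixture","strap_pivot","strap_end","lever_axle","lever_tip","module_center","spare_strap_end","spare_lever_tip"]:
        print(l,[( [round(float(v)) for v in d["position"]],round(float(d["confidence"]),2)) for d in landmark_of(p,l)[:4]])
s=sensors.get_state();print(s["t"],s["tool_pos"],s["eef_rot"],s["opening"],r.tcp_to_grasp)
E
```

```text
pics
top [ 467.  -33. 1189.]
fixture [([530, -205, -2], 0.76)]
strap_pivot [([538, -140, 65], 0.9)]
strap_end [([391, -107, 64], 0.87)]
lever_axle [([522, -275, 87], 0.52)]
lever_tip [([521, -325, 165], 0.79)]
module_center [([638, -424, 22], 0.81), ([530, -206, 30], 0.69), ([508, -474, 14], 0.68), ([296, -179, 16], 0.59)]
spare_strap_end [([375, 279, 65], 0.64), ([349, 444, 15], 0.25)]
spare_lever_tip [([542, 104, 153], 0.75)]
side [ -28. -714.  632.]
fixture [([527, -206, 1], 0.95), ([722, 222, 59], 0.44), ([370, 5, 21], 0.19)]
strap_pivot [([539, -142, 65], 0.87)]
strap_end [([394, -106, 67], 0.59)]
lever_axle [([526, -281, 92], 0.83)]
lever_tip [([516, -327, 161], 0.8)]
module_center [([293, -188, 19], 0.87), ([530, -206, 32], 0.73), ([506, -474, 15], 0.56)]
spare_strap_end [([376, 281, 63], 0.86)]
spare_lever_tip [([546, 107, 154], 0.5)]
0.9 [190.11258947 621.56665775 222.57923509] [ 1.47889691e-01  9.89003862e-01  1.66098596e-05 -5.60315338e-06] 86.86284900464003 18.700000000000003
```

View pics/top0.png

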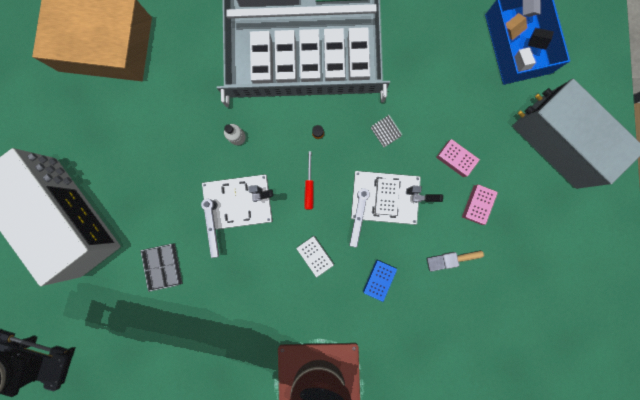

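View pics/side0.png

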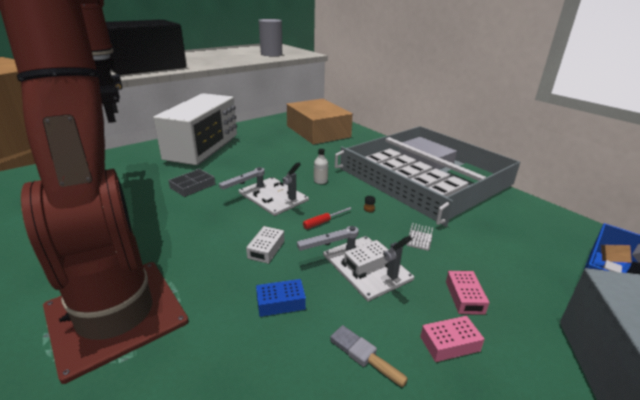

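The top view shows the loaded fixture at about (388,198), with its strap pointing down-left from pivot (363,194) to end (354,245) and its lever raised at (435,198). The empty fixture is at (238,202). From the landmarks, the fixture centre is about (530,-208) with yaw about -6°, and the strap is at about 1.69 rad. I'll shut the gripper and travel high, turning the tool so the rotation while pushing stays within the last joint's range.

Call:
{"method": "servo_tool", "body": {"targets": [{"linear":[0.533,-0.824,0],"rotation":[0,0,-0.0306]},{"linear":[0.533,-0.824,0],"rotation":[0,0,-0.0306]},{"linear":[0.533,-0.824,0],"rotation":[0,0,-0.0306]},{"linear":[0.533,-0.824,0],"rotation":[0,0,-0.0306]},{"linear":[0.533,-0.824,0],"rotation":[0,0,-0.0306]},{"linear":[0.533,-0.824,0],"rotation":[0,0,-0.0306]},{"linear":[0.533,-0.824,0],"rotation":[0,0,-0.0306]},{"linear":[0.533,-0.824,0],"rotation":[0,0,-0.0306]},{"linear":[0.533,-0.824,0],"rotation":[0,0,-0.0306]},{"linear":[0.533,-0.824,0],"rotation":[0,0,-0.0306]},{"linear":[0.533,-0.824,0],"rotation":[0,0,-0.0306]},{"linear":[0.533,-0.824,0],"rotation":[0,0,-0.0306]}], "hand": 0, "squeeze": 5}}

```text
t: 1.9
tool_pos: [350.5, 373.3, 222.7]
eef_rot: [0.665, 0.747, 0.0, -0.0]
contact_force: [-0.3, 0.3, -0.4]
opening: 15.2
grip_force: 0.0
```

Call:
{"method": "servo_tool", "body": {"targets": [{"linear":[0.533,-0.824,0],"rotation":[0,0,-0.0306]},{"linear":[0.533,-0.824,0],"rotation":[0,0,-0.0306]},{"linear":[0.533,-0.824,0],"rotation":[0,0,-0.0306]},{"linear":[0.533,-0.824,0],"rotation":[0,0,-0.0306]},{"linear":[0.533,-0.824,0],"rotation":[0,0,-0.0306]},{"linear":[0.533,-0.824,0],"rotation":[0,0,-0.0306]},{"linear":[0.089,-0.943,0],"rotation":[0,0,-0.0306]},{"linear":[0.089,-0.943,0],"rotation":[0,0,-0.0306]},{"linear":[0.089,-0.943,0],"rotation":[0,0,-0.0306]},{"linear":[0.089,-0.943,0],"rotation":[0,0,-0.0306]},{"linear":[0.089,-0.943,0],"rotation":[0,0,-0.0306]},{"linear":[0.089,-0.943,0],"rotation":[0,0,-0.0306]}]}}

```text
t: 2.9
tool_pos: [443.3, 108.1, 222.7]
eef_rot: [0.965, 0.263, 0.0, -0.0]
contact_force: [-0.9, 0.5, -0.3]
opening: 0.4
grip_force: 0.0
```

Call:
{"method": "servo_tool", "body": {"targets": [{"linear":[0.089,-0.943,0],"rotation":[0,0,-0.0306]},{"linear":[0.089,-0.943,0],"rotation":[0,0,-0.0306]},{"linear":[0.089,-0.943,0],"rotation":[0,0,-0.0306]},{"linear":[0.089,-0.943,0],"rotation":[0,0,-0.0306]},{"linear":[0.089,-0.943,0],"rotation":[0,0,-0.0306]},{"linear":[0.089,-0.943,0],"rotation":[0,0,-0.0306]},{"linear":[0.089,-0.943,0],"rotation":[0,0,-0.0306]},{"linear":[0.089,-0.943,0],"rotation":[0,0,-0.0306]},{"linear":[0,0,0],"rotation":[0,0,0]},{"linear":[0,0,0],"rotation":[0,0,0]}]}}

```text
t: 3.73
tool_pos: [461.1, -80.5, 222.7]
eef_rot: [0.993, -0.117, 0.0, -0.0]
contact_force: [-1.0, -0.1, -0.5]
opening: 0.8
grip_force: 0.0
```

Call:
{"method": "servo_tool", "body": {"targets": [{"linear":[0,0,-0.935],"rotation":[0,0,0]},{"linear":[0,0,-0.935],"rotation":[0,0,0]},{"linear":[0,0,-0.935],"rotation":[0,0,0]},{"linear":[0,0,-0.935],"rotation":[0,0,0]},{"linear":[0,0,-0.935],"rotation":[0,0,0]},{"linear":[0,0,-0.935],"rotation":[0,0,0]},{"linear":[0,0,-0.935],"rotation":[0,0,0]},{"linear":[0,0,0],"rotation":[0,0,0]}]}}

```text
t: 4.4
tool_pos: [458.4, -77.9, 55.4]
eef_rot: [0.993, -0.114, -0.003, 0.001]
contact_force: [-1.4, 0.9, -0.2]
opening: 0.5
grip_force: 0.0
```

```bash
cat > path.py <<'E'
from bench import *
import numpy as np, json
P=np.array([538.5,-141.]);D=np.pi/180
def tcp(th,R=85,off=25,yaw=-6):
    a=(yaw-90-th)*D; u=np.array([np.cos(a),np.sin(a)]); t=np.array([-u[1],u[0]])
    return P+R*u-off*t
def yaw_y():
    q=sensors.get_state()["eef_rot"]; return (2*np.arctan2(q[1],q[0])-np.pi/2)/D  # tool y angle
def rows(ths,**k):
    s=sensors.get_state(); p=np.array(s["tool_pos"][:2]); y=(yaw_y()+180)%360-180
    for th in ths:
        q=tcp(th,**k); ty=-6-th; d=(q-p)/25; print([*np.round(d,3).tolist()],round((ty-y)/180,4)); p=q;y=ty
    print(s["tool_pos"],s["contact_force"],yaw_y())
E
python3 -c "
from path import *
rows(np.linspace(97,0,25))"
```

```text
[0.117, -0.784] 0.0005
[-0.115, -0.222] 0.0225
[-0.099, -0.23] 0.0225
[-0.083, -0.236] 0.0225
[-0.066, -0.241] 0.0225
[-0.049, -0.245] 0.0225
[-0.031, -0.248] 0.0225
[-0.014, -0.25] 0.0225
[0.004, -0.25] 0.0225
[0.022, -0.249] 0.0225
[0.039, -0.247] 0.0225
[0.056, -0.243] 0.0225
[0.073, -0.239] 0.0225
[0.09, -0.233] 0.0225
[0.106, -0.226] 0.0225
[0.122, -0.218] 0.0225
[0.137, -0.209] 0.0225
[0.151, -0.199] 0.0225
[0.165, -0.188] 0.0225
[0.178, -0.176] 0.0225
[0.19, -0.163] 0.0225
[0.201, -0.149] 0.0225
[0.211, -0.134] 0.0225
[0.22, -0.119] 0.0225
[0.228, -0.103] 0.0225
[458.36538927 -77.92407732  55.44157083] [-1.37097404  0.85855762 -0.20182152] -103.0892706859943
```

Call:
{"method": "servo_tool", "body": {"targets": [{"linear":[0.04,-0.26,0.08],"rotation":[0,0,0]},{"linear":[0.04,-0.26,0],"rotation":[0,0,0]},{"linear":[0.04,-0.26,0],"rotation":[0,0,0]},{"linear":[-0.115,-0.222,0],"rotation":[0,0,0.0225]},{"linear":[-0.099,-0.23,0],"rotation":[0,0,0.0225]},{"linear":[-0.083,-0.236,0],"rotation":[0,0,0.0225]},{"linear":[-0.066,-0.241,0],"rotation":[0,0,0.0225]},{"linear":[-0.049,-0.245,0],"rotation":[0,0,0.0225]}]}}

```text
t: 5.07
tool_pos: [455.1, -128.7, 62.5]
eef_rot: [0.998, 0.063, 0.002, -0.0]
contact_force: [0.7, 2.0, -0.4]
opening: 0.5
grip_force: 0.8
```

```bash
python3 -c "
from path import *
import cv2
p=grab_frame('top');s=grab_frame('side')
cv2.imwrite('pics/a.png',np.hstack([cv2.resize(p['image'][120:300,300:480],(400,400)),cv2.resize(s['image'][150:350,270:470],(400,400))]))
for q in(p,s):
  print([(d['position'],d['confidence']) for d in landmark_of(q,'strap_end')[:2]])
rows(np.linspace(97,0,25)[6:])"
```

```text
[]
[([390.3, -156.8, 64.1], 0.84), ([378.0, 280.3, 64.5], 0.5)]
[-0.166, -0.18] 0.0247
[-0.014, -0.25] 0.0225
[0.004, -0.25] 0.0225
[0.022, -0.249] 0.0225
[0.039, -0.247] 0.0225
[0.056, -0.243] 0.0225
[0.073, -0.239] 0.0225
[0.09, -0.233] 0.0225
[0.106, -0.226] 0.0225
[0.122, -0.218] 0.0225
[0.137, -0.209] 0.0225
[0.151, -0.199] 0.0225
[0.165, -0.188] 0.0225
[0.178, -0.176] 0.0225
[0.19, -0.163] 0.0225
[0.201, -0.149] 0.0225
[0.211, -0.134] 0.0225
[0.22, -0.119] 0.0225
[0.228, -0.103] 0.0225
[ 454.41336895 -128.56307273   61.76728548] [-0.11283794  0.33840873 -0.09568456] -83.20384458323944
```

View pics/a.png

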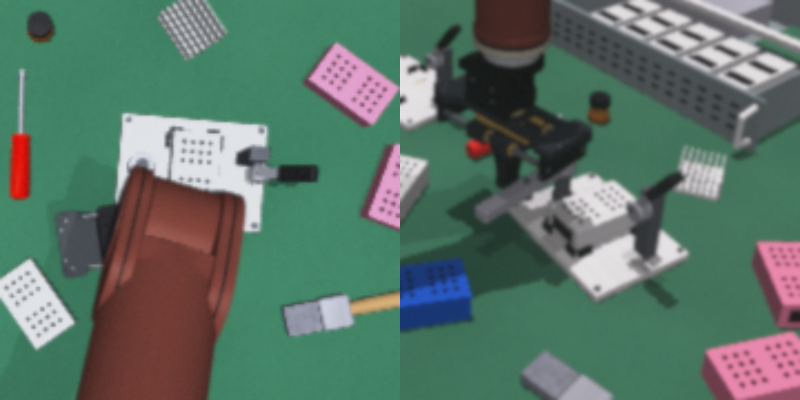

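The side view shows the finger's back against the strap (around (520,185) in the view) and the strap moving as planned. I'll continue along the arc.

Call:
{"method": "servo_tool", "body": {"targets": [{"linear":[-0.16,-0.18,-0.05],"rotation":[0,0,0.0247]},{"linear":[-0.014,-0.25,0],"rotation":[0,0,0.0225]},{"linear":[0.004,-0.25,0],"rotation":[0,0,0.0225]},{"linear":[0.022,-0.249,0],"rotation":[0,0,0.0225]},{"linear":[0.039,-0.247,0],"rotation":[0,0,0.0225]},{"linear":[0.056,-0.243,0],"rotation":[0,0,0.0225]},{"linear":[0.073,-0.239,0],"rotation":[0,0,0.0225]},{"linear":[0.09,-0.233,0],"rotation":[0,0,0.0225]},{"linear":[0.106,-0.226,0],"rotation":[0,0,0.0225]},{"linear":[0.122,-0.218,0],"rotation":[0,0,0.0225]}]}}

```text
t: 6.1
tool_pos: [462.5, -186.1, 59.9]
eef_rot: [0.914, 0.407, 0.0, -0.0]
contact_force: [-0.7, 2.0, -0.1]
opening: 0.8
grip_force: 0.8
```

```bash
python3 -c "
from path import *
s=grab_frame('side')
print([(d['position'],d['confidence']) for d in landmark_of(s,'strap_end')[:2]])
rows(np.linspace(97,0,25)[16:])"
```

```text
[([433.7, -240.6, 66.1], 0.53)]
[0.138, -0.207] 0.0213
[0.151, -0.199] 0.0225
[0.165, -0.188] 0.0225
[0.178, -0.176] 0.0225
[0.19, -0.163] 0.0225
[0.201, -0.149] 0.0225
[0.211, -0.134] 0.0225
[0.22, -0.119] 0.0225
[0.228, -0.103] 0.0225
[ 462.72745269 -186.99524725   60.01014272] [ 0.02731144 -0.1067925  -0.25277796] -42.167583847725105
```

Call:
{"method": "servo_tool", "body": {"targets": [{"linear":[0.138,-0.207,0],"rotation":[0,0,0.0213]},{"linear":[0.151,-0.199,0],"rotation":[0,0,0.0225]},{"linear":[0.165,-0.188,0],"rotation":[0,0,0.0225]},{"linear":[0.178,-0.176,0],"rotation":[0,0,0.0225]},{"linear":[0.19,-0.163,0],"rotation":[0,0,0.0225]},{"linear":[0.201,-0.149,0],"rotation":[0,0,0.0225]},{"linear":[0.211,-0.134,0],"rotation":[0,0,0.0225]},{"linear":[0.22,-0.119,0],"rotation":[0,0,0.0225]}]}}

```text
t: 6.87
tool_pos: [498.2, -219.9, 59.7]
eef_rot: [0.766, 0.643, -0.0, -0.0]
contact_force: [-2.2, -0.1, -0.1]
opening: 0.8
grip_force: 0.9
```

```bash
python3 -c "
from path import *
s=grab_frame('side')
print([(d['position'],d['confidence']) for d in landmark_of(s,'strap_end')[:2]])
rows([0,-3])"
```

```text
[([503.1, -284.3, 62.6], 0.58)]
[0.23, -0.115] 0.0226
[0.173, -0.066] 0.0167
[ 498.99776841 -220.05051789   59.81439603] [-0.41601492  0.00973472 -0.40172074] -10.059991283865408
```

Call:
{"method": "servo_tool", "body": {"targets": [{"linear":[0.12,-0.05,0],"rotation":[0,0,0.011]},{"linear":[0.11,-0.05,0],"rotation":[0,0,0.011]},{"linear":[0.06,-0.01,0],"rotation":[0,0,0]},{"linear":[0.06,-0.01,0],"rotation":[0,0,0]}]}}

```text
t: 7.3
tool_pos: [507.0, -222.7, 59.6]
eef_rot: [0.744, 0.668, -0.0, -0.0]
contact_force: [-1.0, -1.0, 0.8]
opening: 0.8
grip_force: 0.7
```

Call:
{"method": "servo_tool", "body": {"targets": [{"linear":[0.05,-0.005,0],"rotation":[0,0,0]},{"linear":[0,0,0],"rotation":[0,0,0]}]}}

```text
t: 7.47
tool_pos: [508.6, -222.8, 59.7]
eef_rot: [0.744, 0.669, -0.0, -0.0]
contact_force: [-1.5, -0.1, -0.5]
opening: 0.6
grip_force: 0.4
```

Call:
{"method": "servo_tool", "body": {"targets": [{"linear":[0.04,-0.004,0],"rotation":[0,0,0]},{"linear":[0.04,-0.004,0],"rotation":[0,0,0]},{"linear":[0,0,0],"rotation":[0,0,0]}]}}

```text
t: 7.72
tool_pos: [510.7, -223.2, 59.7]
eef_rot: [0.743, 0.669, 0.0, 0.0]
contact_force: [-0.8, -0.4, -0.5]
opening: 0.5
grip_force: 0.4
```

Call:
{"method": "servo_tool", "body": {"targets": [{"linear":[0.04,-0.004,0],"rotation":[0,0,0]},{"linear":[0.04,-0.004,0],"rotation":[0,0,0]},{"linear":[0,0,0],"rotation":[0,0,0]}]}}

```text
t: 7.97
tool_pos: [511.1, -223.2, 59.5]
eef_rot: [0.743, 0.669, -0.001, -0.001]
contact_force: [-8.3, 1.2, 6.4]
opening: 0.9
grip_force: 4.2
```

```bash
python3 -c "
from path import *
import cv2
p=grab_frame('top');s=grab_frame('side')
cv2.imwrite('pics/b.png',np.hstack([cv2.resize(p['image'][120:260,330:470],(400,400)),cv2.resize(s['image'][200:320,310:430],(400,400))]))
for l in('strap_end','strap_pivot','lever_axle','lever_tip','fixture'):
  print(l,[(d['position'],d['confidence']) for q in(p,s) for d in landmark_of(q,l)[:1]])
rows([0])"
```

```text
strap_end [([520.4, -287.9, 64.8], 0.8)]
strap_pivot [([541.9, -141.0, 62.0], 0.8), ([539.5, -140.6, 63.4], 0.82)]
lever_axle [([724.7, -217.7, 12.5], 0.51), ([525.5, -280.3, 89.8], 0.52)]
lever_tip [([515.1, -327.9, 161.1], 0.83)]
fixture [([532.3, -208.0, -0.1], 0.58), ([525.8, -206.7, 1.9], 0.71)]
[-0.255, 0.012] 0.0001
[ 511.11459587 -223.22473113   59.50570629] [-8.36033633  1.97755413  6.7560006 ] -6.013171766490106
```

View pics/b.png

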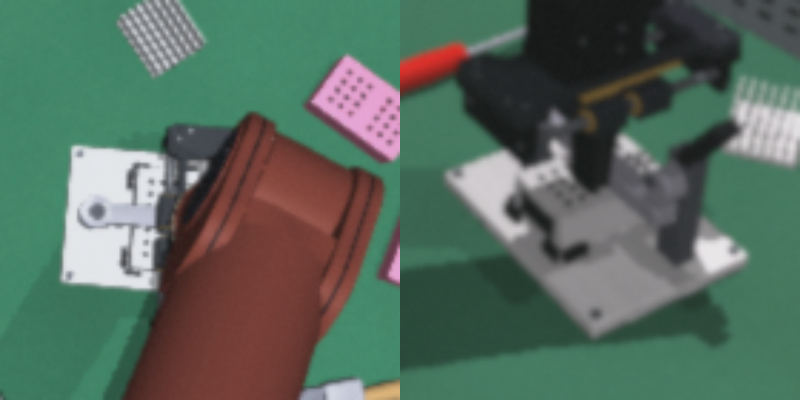

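Contact force rose to 8 N with the strap straight, end at about (520,-288), so it is at its stop. The module is still in its nest. I'll back off, lift, and go above the lever.

Call:
{"method": "servo_tool", "body": {"targets": [{"linear":[-0.4,0.04,0],"rotation":[0,0,0]},{"linear":[-0.5,0.05,0],"rotation":[0,0,0]},{"linear":[0,0,0.94],"rotation":[0,0,0]},{"linear":[0,0,0.94],"rotation":[0,0,0]},{"linear":[0,0,0.94],"rotation":[0,0,0]},{"linear":[0,0,0.94],"rotation":[0,0,0]},{"linear":[0,0,0.94],"rotation":[0,0,0]},{"linear":[0,0,0.94],"rotation":[0,0,0]},{"linear":[0,0,0],"rotation":[0,0,0]}]}}

```text
t: 9.32
tool_pos: [492.1, -222.0, 205.3]
eef_rot: [0.743, 0.669, 0.002, 0.003]
contact_force: [0.5, -0.1, 0.1]
opening: 0.5
grip_force: 0.0
```

Call:
{"method": "servo_tool", "body": {"targets": [{"linear":[0.34,-0.8,0],"rotation":[0,0,0]},{"linear":[0.34,-0.8,0],"rotation":[0,0,0]},{"linear":[0.34,-0.8,0],"rotation":[0,0,0]},{"linear":[0.34,-0.8,0],"rotation":[0,0,0]},{"linear":[0,0,0],"rotation":[0,0,0]},{"linear":[0,0,0],"rotation":[0,0,0]}]}}

```text
t: 9.82
tool_pos: [523.7, -302.1, 200.0]
eef_rot: [0.744, 0.669, -0.0, -0.0]
contact_force: [0.5, -0.1, -0.4]
opening: 0.5
grip_force: 0.0
```

```bash
cat > lev.py <<'E'
from bench import *
import numpy as np
A=np.array([524.8,-278.2]); d=np.array([-.11,-.994])
def rows(phis,dz=0):
    s=sensors.get_state(); p=np.array(s["tool_pos"])
    for f in phis:
        f=f*np.pi/180; q=np.r_[A+d*(70*np.cos(f)-6*np.sin(f)-9.5),92+70*np.sin(f)+6*np.cos(f)+dz]
        print(np.round((q-p)/25,3).tolist(),q.round(1).tolist()); p=q
    print(s["tool_pos"],s["contact_force"],s["t"])
E
python3 -c "
from lev import *
import cv2
s=grab_frame('side')
cv2.imwrite('pics/c.png',cv2.resize(s['image'][180:340,300:500],(750,600)))
rows([57,57,50,43,36,30,24,18,12,6,0])"
```

```text
[-0.061, -0.025, -1.843] [522.2, -301.7, 154.0]
[0.0, 0.0, 0.0] [522.2, -301.7, 154.0]
[-0.032, -0.29, -0.18] [521.4, -308.9, 149.5]
[-0.029, -0.267, -0.214] [520.7, -315.6, 144.1]
[-0.026, -0.239, -0.245] [520.0, -321.5, 138.0]
[-0.02, -0.18, -0.232] [519.5, -326.0, 132.2]
[-0.017, -0.155, -0.25] [519.1, -329.9, 126.0]
[-0.014, -0.128, -0.265] [518.7, -333.1, 119.3]
[-0.011, -0.1, -0.277] [518.5, -335.6, 112.4]
[-0.008, -0.07, -0.286] [518.3, -337.3, 105.3]
[-0.004, -0.04, -0.291] [518.1, -338.3, 98.0]
[ 523.7212984  -301.01965951  200.04725328] [ 0.57254681  1.27598475 -0.01071165] 9.8667
```

View pics/c.png

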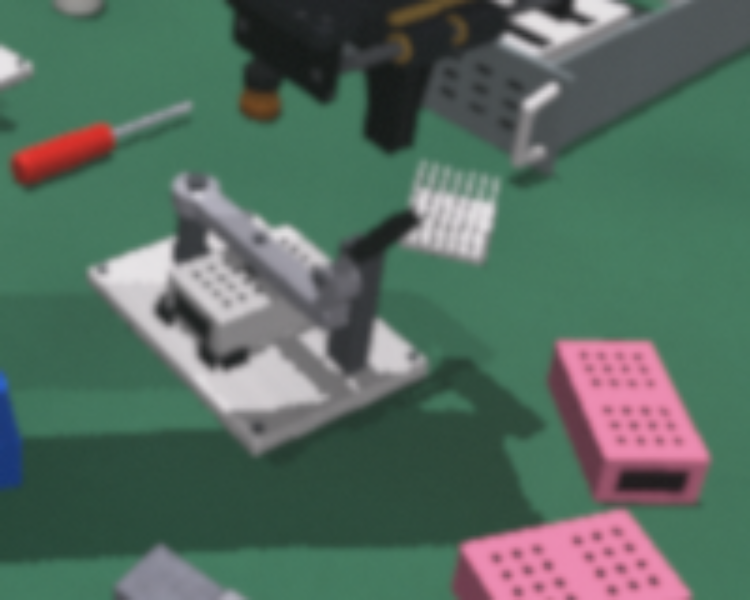

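The strap now lies straight over the module with its end under the cam, around (335,300), and the lever is still raised. Now I'll push the lever along its arc.

Call:
{"method": "servo_tool", "body": {"targets": [{"linear":[-0.06,-0.03,-0.8],"rotation":[0,0,0]},{"linear":[0,0,-0.8],"rotation":[0,0,0]},{"linear":[0,0,-0.24],"rotation":[0,0,0]},{"linear":[-0.032,-0.29,-0.18],"rotation":[0,0,0]},{"linear":[-0.029,-0.267,-0.214],"rotation":[0,0,0]},{"linear":[-0.026,-0.239,-0.245],"rotation":[0,0,0]},{"linear":[0,0,0],"rotation":[0,0,0]}]}}

```text
t: 10.45
tool_pos: [520.1, -323.4, 138.4]
eef_rot: [0.743, 0.669, -0.0, 0.0]
contact_force: [0.2, 0.8, 0.5]
opening: 0.6
grip_force: 0.4
```

```bash
python3 -c "
from lev import *
s=grab_frame('side')
print([(d['position'],d['confidence']) for d in landmark_of(s,'lever_tip')[:1]])
rows([30,24,18,12,6,0])"
```

```text
[([513.2, -347.8, 141.1], 0.73)]
[-0.032, -0.118, -0.276] [519.5, -326.0, 132.2]
[-0.017, -0.155, -0.25] [519.1, -329.9, 126.0]
[-0.014, -0.128, -0.265] [518.7, -333.1, 119.3]
[-0.011, -0.1, -0.277] [518.5, -335.6, 112.4]
[-0.008, -0.07, -0.286] [518.3, -337.3, 105.3]
[-0.004, -0.04, -0.291] [518.1, -338.3, 98.0]
[ 520.30494996 -323.07119985  139.09186783] [ 0.38907181  0.64468633 -0.46332606] 10.55
```

Lever is moving (tip at z 141, about 35°). Continuing.

Call:
{"method": "servo_tool", "body": {"targets": [{"linear":[-0.03,-0.12,-0.276],"rotation":[0,0,0]},{"linear":[-0.017,-0.155,-0.25],"rotation":[0,0,0]},{"linear":[-0.014,-0.128,-0.265],"rotation":[0,0,0]},{"linear":[-0.011,-0.1,-0.277],"rotation":[0,0,0]},{"linear":[-0.008,-0.07,-0.286],"rotation":[0,0,0]},{"linear":[-0.004,-0.04,-0.2],"rotation":[0,0,0]},{"linear":[0,0,0],"rotation":[0,0,0]}]}}

```text
t: 11.13
tool_pos: [518.0, -337.3, 98.7]
eef_rot: [0.743, 0.669, -0.0, -0.0]
contact_force: [-0.8, 0.9, 0.2]
opening: 0.7
grip_force: 0.0
```

Call:
{"method": "servo_tool", "body": {"targets": [{"linear":[0,0,-0.06],"rotation":[0,0,0]},{"linear":[0,0,-0.06],"rotation":[0,0,0]},{"linear":[0,0,0],"rotation":[0,0,0]}]}}

```text
t: 11.38
tool_pos: [517.9, -337.2, 98.1]
eef_rot: [0.743, 0.669, 0.0, -0.0]
contact_force: [-4.4, 3.0, 18.5]
opening: 0.2
grip_force: 8.9
```

The lever hit its stop at 18.5 N with z = 98.1, as predicted for level. I'll retreat and check.

Call:
{"method": "servo_tool", "body": {"targets": [{"linear":[0,0,0.5],"rotation":[0,0,0]},{"linear":[0,0,0.9],"rotation":[0,0,0]},{"linear":[0,0,0.9],"rotation":[0,0,0]},{"linear":[0,0,0.9],"rotation":[0,0,0]},{"linear":[0,0,0.9],"rotation":[0,0,0]},{"linear":[0,0,0.9],"rotation":[0,0,0]},{"linear":[0,0,0],"rotation":[0,0,0]},{"linear":[0,0,0],"rotation":[0,0,0]}]}}

```text
t: 12.05
tool_pos: [518.4, -337.2, 222.6]
eef_rot: [0.743, 0.669, 0.0, 0.0]
contact_force: [0.2, 0.6, -0.3]
opening: 0.1
grip_force: 0.0
```

```bash
python3 -c "
from bench import *
import cv2
s=grab_frame('side')
cv2.imwrite('pics/d.png',cv2.resize(s['image'][150:340,220:480],(800,585)))
for l in('strap_end','lever_tip','module_center','spare_strap_end','spare_lever_tip'):
  print(l,[(d['position'],d['confidence']) for d in landmark_of(s,l)[:3]])
print(sensors.get_state()['t'])"
```

```text
strap_end [([521.1, -289.0, 68.4], 0.89)]
lever_tip [([512.8, -362.1, 92.8], 0.62)]
module_center [([294.3, -186.0, 15.4], 0.96), ([531.5, -204.5, 31.2], 0.85), ([503.7, -477.3, 16.9], 0.78)]
spare_strap_end [([376.2, 282.1, 60.9], 0.74)]
spare_lever_tip [([541.7, 105.3, 156.4], 0.55), ([345.0, 445.9, 14.0], 0.42)]
12.35
```

View pics/d.png

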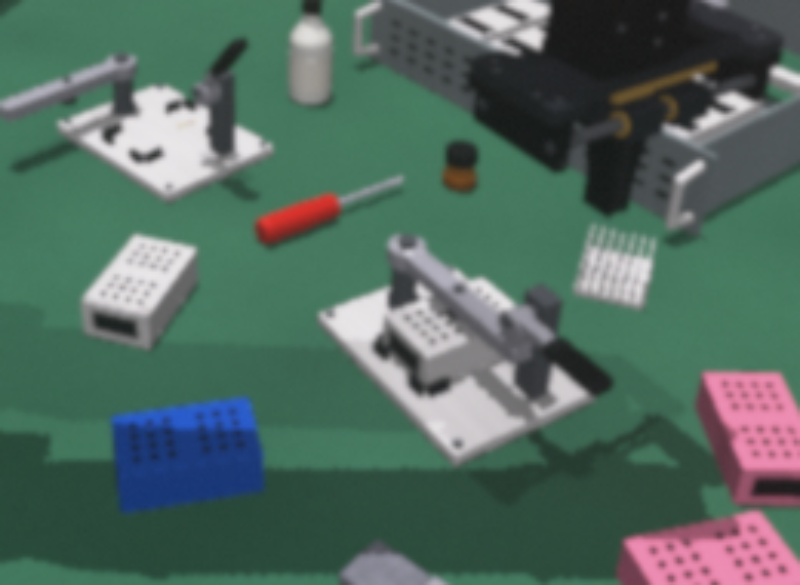

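The lever is level, its grip at about (580,365) and its tip at z 93. The strap lies across the module at (470,300), the module is in its nest, and the spare fixture and the other visible items look unmoved.

```bash
python3 -c "
from bench import *
print(order.sign_off())"
```

```text
the job is handed in; nothing more can be done
None
```

The loaded fixture's strap is swung home against its stop over the module and the cam lever is pushed fully down. The module is still in its nest, the empty fixture and the other items in view look unmoved, and the job was handed in at about 12.4 s.

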